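# Weigh a batch of dental models and mark the weight

### The job

Weigh this batch of orange dental models: first slide the scale's yellow pan lock fully open, then take the steel check weight off the pan and put it on the middle of its green pad, and set the empty aluminium tray centred and square on the pan, along the blue outline. Then put every orange model that is on the bench into the tray and, when the scale has settled, slide the black marker until its white line stands exactly opposite the red needle. Leave the rest of the bench as it is.

Things in the scene. Friction and masses are not known exactly. Their poses are not given: they have to be found in the camera images.
- scale: white and grey spring scale, fixed. Origin on the bench under the pan's centre; x points from the pan to the white control deck, y along the deck. Deck: x +80 to +165, y -155 to +155 mm, top 44 mm above the bench; on it two tracks 10 mm high, 40 mm wide, at x +128, carry the black marker grip (y -120 to 0) and the yellow lock grip (y +75 to +115).
- pan_top (a point): centre of the top of the steel pan, 128 mm (x) by 276 mm (y), marked with the tray's outline in blue. 60 mm above the bench when empty; once the lock is open the sprung pan sinks straight down about 1.9 mm per 100 g (while it is shut, a tongue holds the pan up).
- lock (a joint): pan lock, a sliding yellow grip: 0 = shut (beside the red patch), 0.040 m = fully open (beside the green patch). Slides along the scale's +y to open, with about 1.5 N of friction, and stays where it is left. The pan is free beyond 0.017.
- lock_top (a point): centre of the top face of the yellow lock grip, a block 28 mm (scale x) by 20 mm (scale y) by 40 mm high, standing on its track; this point is about 95 mm above the bench.
- marker (a joint): weight marker, a sliding black grip with a white line across it: 0 = the -y end of its track, 0.120 m = the +y end; slides along the scale's y with about 1.5 N of friction and stays where it is left.
- marker_top (a point): centre of the top face of the black marker grip, a block 28 mm (scale x) by 20 mm (scale y) by 40 mm high, on the white line; about 95 mm above the bench.
- needle (a point): tip of the red pointer needle, 4 mm wide, on the deck on the pan's side of the marker's track, 24 mm from its centre line. Moves along the scale's +y by 6 mm for each mm the pan sinks, from 0 (level with marker value 0) when empty; with the loaded tray about 40 to 100 mm. Cannot be touched; read it when the load is at rest.
- weight: dark steel check weight, a block 36 mm (x) by 62 mm (y) by 26 mm high with a brass plug in its top, about 400 g, at first lying on the scale's pan. Origin under its centre.
- pad: green pad fixed to the bench, 85 mm (x) by 105 mm (y), 5 mm thick, with a black patch in its middle: the check weight's place. Origin under its centre.
- tray: aluminium tray, outside 112 (x) by 252 mm (y), walls 4 mm thick, 18 mm high, floor 4 mm, 250 g, with an upright blue handle plate across its middle: 50 mm (x), 12 mm thick (y), top 60 mm above the underside. Origin under its centre. Room for two models on each side of the handle (at y -93, -35, +35, +93 mm), their y along the tray's y.
- model1: orange horseshoe-shaped dental model, 44 mm wide (x, across its two limbs), 56 mm long (y, closed end at +y), 24 mm high without and 32 mm with the teeth, about 110 g; pick it across its 44 mm. Origin under its centre. Two to four models are there; an absent one has no pose.
- model2: orange horseshoe-shaped dental model, 44 mm wide (x, across its two limbs), 56 mm long (y, closed end at +y), 24 mm high without and 32 mm with the teeth, about 110 g; pick it across its 44 mm. Origin under its centre. Two to four models are there; an absent one has no pose.
- model3: orange horseshoe-shaped dental model, 44 mm wide (x, across its two limbs), 56 mm long (y, closed end at +y), 24 mm high without and 32 mm with the teeth, about 110 g; pick it across its 44 mm. Origin under its centre. Two to four models are there; an absent one has no pose.
- model4: orange horseshoe-shaped dental model, 44 mm wide (x, across its two limbs), 56 mm long (y, closed end at +y), 24 mm high without and 32 mm with the teeth, about 110 g; pick it across its 44 mm. Origin under its centre. Two to four models are there; an absent one has no pose.
- varnish: small black varnish bottle with a red cap, 34 mm across, 75 mm high; origin under its centre. Leave it alone.
- dish: white ceramic dish, 70 mm across, 22 mm high; origin under its centre. Leave it alone.
- brush1: brush 170 mm long, wooden handle, 20 mm thick, lying along its x; origin under its middle. Leave it alone.
Mind the look-alikes: they are no part of the job. What is shaped like the weight but pink or turquoise is not meant.

How it is judged:
On the way, in this order (a step that is already met when the one before it is completed fails the run):
1. the yellow lock is slid open (value of joint lock above 0.032 m), for 0.2 s.
2. the check weight lies on its pad and the empty tray stands centred on the pan (horizontal distance between weight and pad below 0.03 m and height (world z) of weight below 0.05 m and linear speed of each of weight, tray below 0.02 m/s and horizontal distance between tray and pan_top below 0.012 m and angle between the x axis of tray and the x axis of scale, either way round below 0.1 rad and angle between tray's own z axis and vertical below 0.04 rad and z of tray in the frame of pan_top between -0.004 and 0.004 m and contact force between the fingers and anything else below 0.5 N), for 0.3 s.
3. all models that are there lie in the tray (x of model1 in the frame of tray between -0.052 and 0.052 m and y of model1 in the frame of tray between -0.122 and 0.122 m and z of model1 in the frame of tray between -0.001 and 0.035 m and linear speed of each of model1, model2, model3, model4 below 0.02 m/s and x of model2 in the frame of tray between -0.052 and 0.052 m and y of model2 in the frame of tray between -0.122 and 0.122 m and z of model2 in the frame of tray between -0.001 and 0.035 m and x of model3 in the frame of tray between -0.052 and 0.052 m and y of model3 in the frame of tray between -0.122 and 0.122 m and z of model3 in the frame of tray between -0.001 and 0.035 m and x of model4 in the frame of tray between -0.052 and 0.052 m and y of model4 in the frame of tray between -0.122 and 0.122 m and z of model4 in the frame of tray between -0.001 and 0.035 m and contact force between the fingers and anything else below 0.5 N), for 0.3 s.
4. the marker stands opposite the needle (y of marker_top in the frame of needle between -0.005 and 0.005 m), for 0.3 s.
At the end, for the whole second after the job is handed in: Lock beyond 32 mm; check weight on the pad within 30 mm of its centre; tray resting level on the pan, within 12 mm of its centre and 0.10 rad of square; every model present lies in the tray; marker within 5 mm of the needle along the track; all at rest (all of step 4 and value of joint lock above 0.032 m and horizontal distance between weight and pad below 0.03 m and height (world z) of weight below 0.05 m and linear speed of each of weight, tray, model1, model2, model3, model4 below 0.02 m/s and horizontal distance between tray and pan_top below 0.012 m and angle between the x axis of tray and the x axis of scale, either way round below 0.1 rad and angle between tray's own z axis and vertical below 0.04 rad and z of tray in the frame of pan_top between -0.004 and 0.004 m and x of model1 in the frame of tray between -0.052 and 0.052 m and y of model1 in the frame of tray between -0.122 and 0.122 m and z of model1 in the frame of tray between -0.001 and 0.035 m and x of model2 in the frame of tray between -0.052 and 0.052 m and y of model2 in the frame of tray between -0.122 and 0.122 m and z of model2 in the frame of tray between -0.001 and 0.035 m and x of model3 in the frame of tray between -0.052 and 0.052 m and y of model3 in the frame of tray between -0.122 and 0.122 m and z of model3 in the frame of tray between -0.001 and 0.035 m and x of model4 in the frame of tray between -0.052 and 0.052 m and y of model4 in the frame of tray between -0.122 and 0.122 m and z of model4 in the frame of tray between -0.001 and 0.035 m); the robot touches nothing.
It fails at once if a bystander is moved more than 6 cm (distance of any of varnish, dish, brush1 from where it was at the start of the episode above 0.06 m).
Of model1, model2, model3, model4 only 2 to 4 are there at a start; the rules pass over those that are not, and their reading is None.
At some moment in a run one of model1, model2, model3, model4 may be knocked a few centimetres aside while the robot is not near it.
Once in a run the grip may slacken for a moment while it holds something.
It also fails if it takes over 210 s, if anything falls off the work surface, if the arm or the gripper's body presses on something with over 40 N, if the wrist force passes 120 N, or if a joint passes its speed limit or range.

### The arm

A 6-joint arm with a two-finger parallel gripper is mounted at the origin on the work surface. World frame = base frame: x ahead of the robot, y to its left, z up, the work surface at z = 0. Lengths are in m, angles in rad, forces in N, time in s.
With the tool pointing down it reaches from about 0.275 to 0.875 m from the base axis. Payload 12.5 kg.
Tool frame: the origin (TCP) lies between the finger pads; the fingertips stand 22 mm ahead of it and the grasp point (between the pads) lies 3 mm ahead of it (r.nose_length is the distance from the TCP to the fingertips, in m); z points along the fingers, y is the line along which they close (so a half turn about z gives the same grasp; the last joint's range is limited). The gripper opens to 85 mm and grips with 20 to 120 N. Pads are 22 mm wide; open, the fingers measure 114 mm over their backs; the gripper's body (76 mm by 85 mm) begins 54 mm behind the grasp point. The pads swing forward as they close: fully open they stand 13 mm farther back than shut.
Start: joints at [1.234, 0.351, 1.652, -0, 1.139, -0.085], TCP at [0.137, 0.533, 0.216] pointing down, gripper open.
Joint ranges: [-2.75, 2.75], [-0.79, 2.1], [0.01, 2.65], [-1.57, 4.71], [0.07, 3.14], [-2.87, 2.87]. Speed limits (rad/s): [2.22, 2.22, 2.79, 3.14, 3.14, 3.14].

### API

Orientations are given as a rotation vector (axis times angle).
In Python, from bench import r, viewer gives the robot as it stands. The module is installed in compiled form; this text tells all that it offers. Calls block until the motion is done:
- r.move_pose(position, orientation): joint-space move of the TCP to a pose.
- r.servo_line(position, rotation=None, velocity=0.15, until_force=None): straight line of the TCP; rotation=None keeps the orientation; velocity is the mean speed in m/s. With until_force (N) it stops when the force on the tool has changed by that much, and returns True; else False.
- r.move_joints(angles): joint-space move.
- r.move_gripper(opening, effort=None): opening from 0.0 (shut) to 1.0 (fully open); effort is the grip in N (None keeps the last); returns when the fingers have stopped.
- r.pause(seconds).
- r.solve_ik(position, orientation): joint angles nearest the present ones, or None.
- r.get_obs(): the state.
- viewer.capture(name): name is "scene" or "top" or "wrist"; returns (picture, depth): 384x512x3 uint8, red, green, blue; 384x512 float32, m along the optical axis (not along the pixel's ray), 0 where there is no reading.
- viewer.camera_params(name): a dict with "K" (3x3 intrinsics, pixels), "R" (3x3) and "t" (3): a world point X has camera coordinates R X + t. Camera axes: x right, y down, z forward; pixel columns grow to the right and rows downward; lengths in m; the calibration is good to about 2 mm. A picture is of the moment at which its call begins: read the wrist's pose just before it. camera_params takes no time and is no camera call; for the wrist camera it gives the pose at the moment of the call.
A pose or a line that the arm cannot do raises r.Unreachable and nothing moves.
- r.job_done(): hands the job in; it is judged then, once.
Trained networks look in the newest picture that a camera, given by its name, has taken for a name from the list of things; names that differ only in an ending like _2 or _b are one class to them, and where a whole thing is asked for, a point or a joint stands for the part that bears it (a point fixed in the world has none). Each returns a list of dicts, best first, with "score" (0 to 1); they miss things now and then, are a little off and sometimes report something else, mostly with a low value. They report only what shows in the picture. A call takes as long as a camera call. They do not tell look-alikes from the thing itself.
- viewer.outline_of(camera, query): "region" (384x512 bool, what is visible of it).
- viewer.landmark_of(camera, query): "point" ([x, y, z] in m, in world coordinates, good to about 4 mm: a listed point, or the origin of a listed thing).
The state is a dict: "time": time; "q": joint angles; "joint_vel": joint speeds; "joint_efforts": joint torques, N m; "tool_pos": TCP position; "eef_rot": TCP orientation; "wrist_force": force on the tool from outside, world axes, zero at the start; "moment": the same for the moment, N m; "opening": opening from 0.0 (shut) to 1.0 (fully open); "grip_force": force on a finger pad.
Only numpy, scipy, OpenCV 4.12 (cv2) and the standard library are available. Lean on these libraries where they do the work, as an engineer would, in place of code of your own. Each camera call takes 0.05 s, during which the arm holds its last target. There are 200 camera calls.

## Working session

There is one attempt and no reset: what is moved stays moved. The work goes in short steps, each a Python script; the robot and the scene stay as the last script left them, time stands still between calls to the robot, and variables do not carry over. Pictures are saved under pics/ and viewed, at most 14 in all, crops included, and the job is handed in when it is done.

```bash
mkdir -p pics; ls; python3 - <<'E'
from bench import r, viewer
import cv2,numpy as np
for c in ("scene","top"):
    im,d=viewer.capture(c); cv2.imwrite(f"pics/{c}0.png",cv2.resize(im[:,:,::-1],(800,600)))
    p=viewer.camera_params(c); print(c,p["K"].tolist(),(-p["R"].T@p["t"]).round(3))
    for q in ("scale","pan_top","lock_top","marker_top","needle","weight","pad","tray","model1","varnish","dish","brush1"):
        print(q,[(round(x["score"],2),np.round(x["point"],3).tolist()) for x in viewer.landmark_of(c,q)])
print(r.get_obs())
E
```

```text
pics
scene [[406.23360495263614, 0.0, 255.22611174166346], [0.0, 406.23360495263614, 187.34621819576762], [0.0, 0.0, 1.0]] [1.465 0.172 0.754]
scale [(0.7, [0.538, -0.004, -0.002])]
pan_top [(0.84, [0.538, -0.004, 0.058])]
lock_top [(0.67, [0.554, -0.281, -0.001]), (0.59, [0.666, 0.053, 0.096])]
marker_top [(0.47, [0.656, -0.134, 0.098])]
needle []
weight [(0.81, [0.787, -0.176, 0.0]), (0.73, [0.517, -0.077, 0.061]), (0.71, [0.389, -0.004, 0.0])]
pad [(0.91, [0.637, 0.272, 0.0])]
tray [(0.96, [0.413, 0.305, -0.0])]
model1 [(0.74, [0.554, -0.283, -0.0]), (0.66, [0.54, -0.374, -0.001]), (0.53, [0.449, -0.396, 0.003]), (0.52, [0.413, -0.266, 0.002])]
varnish [(0.85, [0.68, -0.257, -0.001])]
dish [(0.72, [0.677, -0.338, 0.003])]
brush1 [(0.86, [0.549, 0.468, 0.002])]
top [[451.9651337763183, 0.0, 248.01181834266592], [0.0, 451.9651337763183, 194.96779542783693], [0.0, 0.0, 1.0]] [0.45  0.023 1.38 ]
scale [(0.73, [0.536, -0.006, -0.002])]
pan_top [(0.56, [0.54, -0.006, 0.059])]
lock_top [(0.51, [0.674, 0.056, 0.097])]
marker_top [(0.58, [0.653, -0.135, 0.096])]
needle []
weight [(0.76, [0
[... 450 characters left out ...]
 [0.546, 0.471, -0.003])]
{'time': 1.3, 'q': array([ 1.23441170e+00,  3.50715101e-01,  1.65181651e+00,  7.11059739e-06,
        1.13912067e+00, -8.45936399e-02]), 'joint_vel': array([ 0.00146302,  0.0021784 , -0.00097542,  0.00132386,  0.00063391,
       -0.00103983]), 'joint_efforts': array([ 1.96043766e-04, -5.06030917e+01, -2.91652358e+01, -1.03225505e-04,
        5.52440379e-04,  6.66670388e-06]), 'tool_pos': array([0.13698694, 0.53263774, 0.216075  ]), 'eef_rot': array([-3.94470678e-01, -3.11670969e+00,  8.94697023e-05]), 'wrist_force': array([0.75284738, 0.35627133, 0.68698851]), 'moment': array([ 0.01857036,  0.03057097, -0.00826126]), 'grip_force': 0.0, 'opening': 0.9988091535891553}
```

View pics/top0.png

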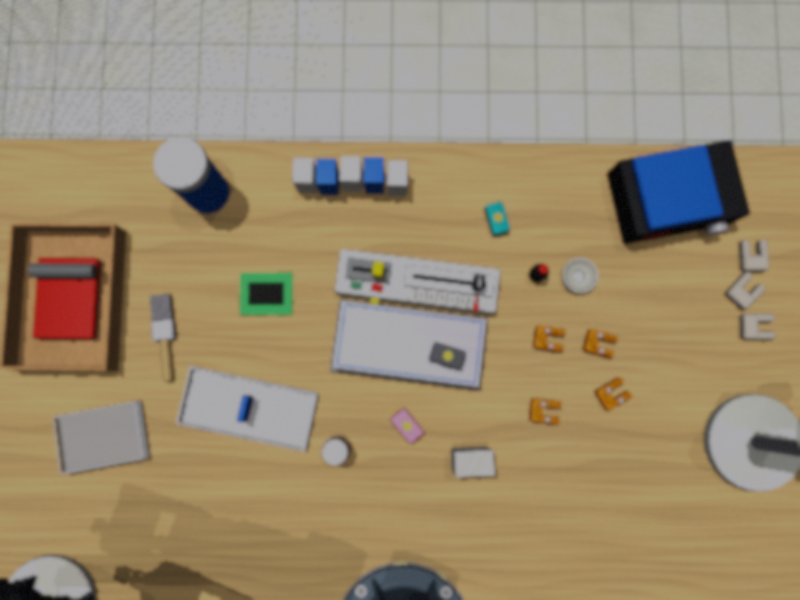

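View pics/scene0.png

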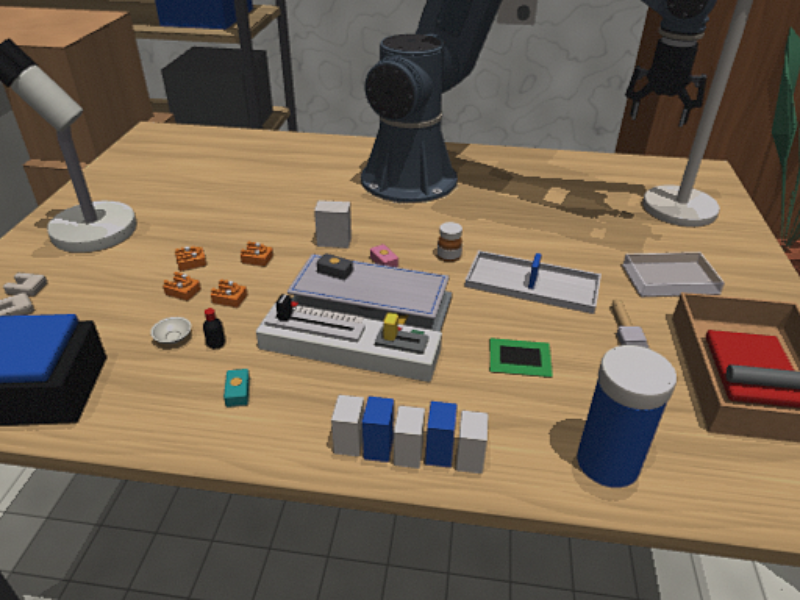

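Top view (800x600): dark check weight on the pan at (447,356). Its look-alikes are the pink block (407,425) and the turquoise block (497,218). The aluminium tray with the blue handle is at (248,408); the handle-less grey tray at (102,438) is not it. There are four orange models, at (549,339), (601,343), (546,411) and (613,394); the white ones at (750,290) are not meant. The yellow lock is at (378,270), the black marker at (479,283) and the green pad at (266,294). Next is a wrist close-up of the scale.

```bash
cat > h.py <<'E'
from bench import r, viewer
import cv2, numpy as np
from scipy.spatial.transform import Rotation as Ro
def rot(a):
    "tool down, fingers closing along world angle a"
    y=np.array([np.cos(a),np.sin(a),0]); z=np.array([0,0,-1.])
    return Ro.from_matrix(np.c_[np.cross(y,z),y,z]).as_rotvec()
def best(p,a):
    "of the two half-turn equivalents, the one with least wrist turning"
    q0=r.get_obs()["q"]; c=[]
    for k in (0,np.pi):
        q=r.solve_ik(list(p),rot(a+k))
        if q is not None: c.append((abs(np.array(q)-q0)[5]+2*max(0,abs(q[5])-2.6)*10,a+k))
    return min(c)[1]
def go(x,y,z,a): r.move_pose([x,y,z],rot(a)); return a
def look(cam="wrist",name=None):
    p=viewer.camera_params(cam); im,d=viewer.capture(cam)
    if name: cv2.imwrite(f"pics/{name}.png",cv2.resize(im[:,:,::-1],(800,600)))
    v,u=np.mgrid[:384,:512]; K=p["K"]
    c=np.stack([(u-K[0,2])/K[0,0]*d,(v-K[1,2])/K[1,1]*d,d],-1)
    X=(c-p["t"])@p["R"]; X[d==0]=np.nan
    return im,X
def rect(P):
    "min-area rectangle in world xy (mm for precision): centre, long side, short side, angle of the long axis"
    (cx,cy),(w,h),a=cv2.minAreaRect((P[:,:2]*1000).astype(np.float32)); a=np.radians(a)
    if w<h: w,h,a=h,w,a+np.pi/2
    a=(a+np.pi/2)%np.pi-np.pi/2
    return np.array([cx,cy])/1000,w,h,a
def clean(m):
    m=cv2.morphologyEx(m.astype(np.uint8),cv2.MORPH_OPEN,np.ones((3,3)))
    n,l,s,_=cv2.connectedComponentsWithStats(m)
    return l==1+np.argmax(s[1:,4]) if n>1 else m>0
def measure(q,near,zlo,zhi,cam="wrist"):
    "rectangle of the network's outline nearest to a point, using points at height zlo..zhi"
    im,X=look(cam); out=[]
    for o in viewer.outline_of(cam,q):
        P=X[clean(o["region"]&(X[...,2]>zlo)&(X[...,2]<zhi))]
        if len(P)>40:
            R=rect(P); out.append((np.linalg.norm(R[0]-near),R,np.median(P[:,2]),o["score"]))
    return min(out,key=lambda t:t[0]) if out else None
E
python3 - <<'E'
from h import *
a=best((.56,-.01,.42),1.5); go(.52,-.01,.42,a)
im,X=look(name="w1"); p=viewer.camera_params("wrist"); print(p["K"][0,0],(-p["R"].T@p["t"]).round(3),r.get_obs()["tool_pos"],r.get_obs()["q"],r.get_obs()["time"])
for q in ("pan_top","lock_top","marker_top","needle","weight"):
    print(q,[(round(x["score"],2),np.round(x["point"],4).tolist()) for x in viewer.landmark_of("wrist",q)])
for o in viewer.outline_of("wrist","weight"):
    P=X[clean(o["region"]&(X[...,2]>.08))] ; print(len(P),rect(P) if len(P) else 0)
E
```

```text
323.85574158684017 [ 0.44  -0.004  0.577] [ 0.51999502 -0.00941109  0.41977302] [-1.07674322e-01  1.65316088e-01  1.40270156e+00  9.06788479e-05
  1.57396251e+00 -1.60851123e+00] 3.8167
pan_top [(0.92, [0.5347, -0.0086, 0.0609]), (0.49, [0.4158, -0.2672, -0.0014])]
lock_top [(0.59, [0.6775, 0.0551, 0.0975]), (0.46, [0.5135, -0.0771, 0.0595])]
marker_top [(0.6, [0.6484, -0.1359, 0.0954])]
needle [(0.56, [0.6326, -0.1301, 0.0503])]
weight [(0.93, [0.7889, -0.1781, -0.0001]), (0.89, [0.5147, -0.0792, 0.0613]), (0.58, [0.3826, -0.0016, -0.0003])]
0 0
0 0
208 (array([0.67155579, 0.05307009]), 27.229969024658203, 19.743101119995117, np.float64(-0.01688430815304809))
```

View pics/w1.png

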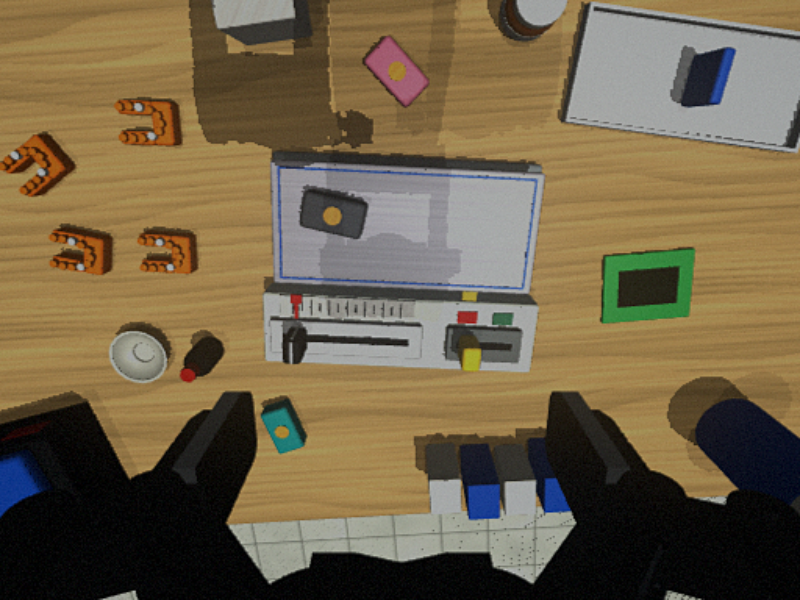

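The wrist view shows the dark weight at (333,213), with the pink block (396,71) and turquoise block (283,425) apart from it. It also shows the yellow lock at (470,352) beside the red patch, the marker at (293,342), the needle at (296,298), the pad at (648,286) and the tray handle at (710,77). Next I measure the poses.

```bash
python3 - <<'E'
from h import *
im,X=look(); Z=X[...,2]; hsv=cv2.cvtColor(im,cv2.COLOR_RGB2HSV); H,S,V=cv2.split(hsv)
def box(x0,x1,y0,y1,z0,z1): return (X[...,0]>x0)&(X[...,0]<x1)&(X[...,1]>y0)&(X[...,1]<y1)&(Z>z0)&(Z<z1)
print("pan",rect(X[clean(box(.44,.62,-.17,.16,.054,.067))]), np.nanmedian(Z[box(.5,.56,0,.05,.04,.08)]))
blue=box(.44,.62,-.17,.16,.05,.07)&(H>100)&(H<130)&(S>60)
print("blue",rect(X[blue]),blue.sum())
print("weight",rect(X[clean(box(.46,.57,-.13,-.03,.075,.1))]))
print("pad",rect(X[clean(box(.56,.72,.2,.35,-.01,.02)&(H>45)&(H<80)&(S>100))]))
print("padblk",rect(X[clean(box(.60,.68,.23,.32,-.01,.02)&(V<60))]))
print("tray",rect(X[clean(box(.33,.5,.16,.45,.012,.025))]))
print("handle",rect(X[clean(box(.37,.45,.25,.34,.035,.07))]),np.nanmax(Z[box(.37,.45,.25,.34,.035,.1)]))
yl=box(.63,.71,.02,.10,.085,.11); print("lock",rect(X[clean(yl)]),np.median(Z[yl]))
mk=box(.62,.69,-.17,-.10,.085,.11); print("marker",rect(X[clean(mk)]),np.median(Z[mk]))
for n in ("varnish",): print(viewer.landmark_of("wrist",n))
E
```

```text
pan (array([ 0.53622949, -0.00685242]), 276.2034912109375, 128.1293182373047, np.float64(1.4504964135080005)) 0.05845565367365088
blue (array([ 0.53658099, -0.00730457]), 261.6194763183594, 117.2724609375, np.float64(1.4526104307813057)) 783
weight (array([ 0.51257965, -0.07630188]), 61.885643005371094, 36.32884979248047, np.float64(1.2757545633210512))
pad (array([0.63536786, 0.27403143]), 104.66715240478516, 86.25440216064453, np.float64(-1.5563790410385354))
padblk (array([0.634729  , 0.27431174]), 69.50320434570312, 44.886600494384766, np.float64(-1.5562021072736134))
tray (array([0.37189407, 0.19818814]), 137.49539184570312, 69.21346282958984, np.float64(-0.8316532767904894))
handle (array([0.41134103, 0.30110712]), 49.48388671875, 12.968149185180664, np.float64(-0.17458592210512514)) 0.06313230594655801
lock (array([0.67126959, 0.05339505]), 27.129669189453125, 20.224342346191406, np.float64(-0.15086820891104313)) 0.0930264970344914
marker (array([ 0.64925934, -0.13344211]), 27.54820442199707, 19.998491287231445, np.float64(-0.16311289097100978)) 0.09340148892052275
[{'point': [0.6783, -0.2535, 0.0016], 'score': 0.83}]
```

```bash
cat >> h.py <<'E'
PAN=np.array([.5364,-.0071]); YAW=1.4515-np.pi/2
SX=np.array([np.cos(YAW),np.sin(YAW)]); SY=np.array([-SX[1],SX[0]])
def line(x,y,z,v=.15,f=None): return r.servo_line([x,y,z],velocity=v,until_force=f)
def state(s=""):
    o=r.get_obs(); print(s,"t",round(o["time"],1),"pos",o["tool_pos"].round(4),"open",round(o["opening"],3),"grip",round(o["grip_force"],1),"F",o["wrist_force"].round(1))
E
python3 - <<'E'
from h import *
p=np.array([.6718,.0528])
r.move_gripper(.65)
a=best((*p,.14),YAW+np.pi/2); go(*p,.14,a); line(*p,.084,.1,10); state("down")
r.move_gripper(0.,40); state("gripped")
e=p+SY*.0415
print(line(*e,.084,.06,15)); state("slid")
r.move_gripper(.6); line(*e,.16,.2); state()
# stand back and see
a=best((.5,-.0,.40),YAW+np.pi/2); go(.5,.0,.40,a)
im,X=look(name="w2"); Z=X[...,2]
def box(x0,x1,y0,y1,z0,z1): return (X[...,0]>x0)&(X[...,0]<x1)&(X[...,1]>y0)&(X[...,1]<y1)&(Z>z0)&(Z<z1)
l=rect(X[clean(box(.63,.73,.02,.15,.085,.11))]); print("lock",l,"value",(l[0]-PAN)@SY-.075)
pm=clean(box(.44,.62,-.17,.16,.042,.064)); print("pan",rect(X[pm]),np.median(Z[pm]))
print("weight",rect(X[clean(box(.46,.57,-.13,-.03,.07,.1))]))
E
```

```text
down t 6.6 pos [0.6722 0.0528 0.0846] open 0.653 grip 0.0 F [0.7 0.1 0.7]
gripped t 7.1 pos [0.6718 0.0528 0.084 ] open 0.001 grip 0.0 F [-0.5 -0.7 -0.2]
False
slid t 8.0 pos [0.6767 0.0938 0.084 ] open -0.003 grip 0.0 F [-0.5  0.6  0.5]
 t 9.1 pos [0.6765 0.094  0.1598] open 0.603 grip 0.0 F [ 0.4 -0.7 -0.5]
lock (array([0.67103851, 0.05365091]), 26.557634353637695, 20.331499099731445, np.float64(-0.08174732755663605)) value 0.0013429433416218134
pan (array([ 0.53620569, -0.00690646]), 276.05224609375, 127.99089813232422, np.float64(1.451449026229922)) 0.05847921100225782
weight (array([ 0.51247791, -0.07631928]), 62.118289947509766, 36.246559143066406, np.float64(1.2723941866575892))
```

```bash
python3 - <<'E'
from h import *
print(r.nose_length)
p=np.array([.6718,.0528])
a=best((*p,.14),YAW+np.pi/2); go(*p,.13,a); line(*p,.084,.1,10); state("down")
w,_=look(); s,_=look("scene")
cv2.imwrite("pics/a.png",np.hstack([cv2.resize(w,(500,375)),cv2.resize(s[100:300,150:400],(300,240))[np.r_[0:240,[239]*135]]])[:,:,::-1])
E
```

```text
0.022
down t 12.1 pos [0.6721 0.0527 0.0844] open 0.602 grip 0.0 F [0.4 0.8 0.2]
```

View pics/a.png

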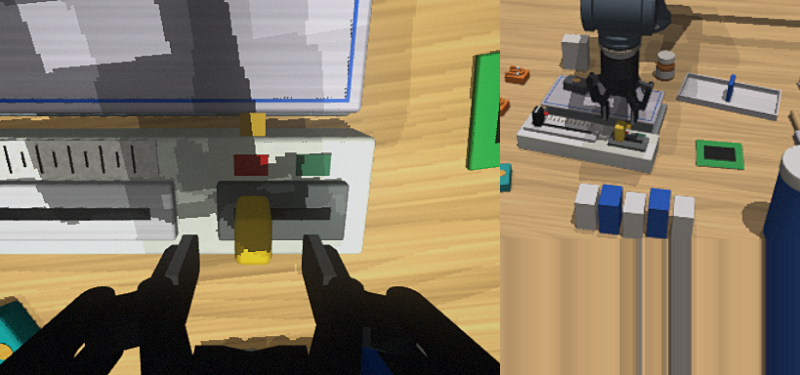

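The wrist picture shows the lock (500x375 scaled) at (253,230), with fingertips at (190,245) and (312,245). The fingers may be stopping short or high, so I check the fingertips in 3D.

```bash
python3 - <<'E'
from h import *
state()
im,X=look()
for u,v in ((190,245),(188,260),(185,285),(312,245),(315,260),(255,255),(253,230),(260,125)):
    print(u,v,X[int(v*1.024),int(u*1.024)].round(3))
im,X=look("scene"); d=(im.max(-1)<50)&(X[...,2]>.05)&(abs(X[...,1]-.053)<.08)&(X[...,0]>.5)
P=X[d]; i=P[:,2].argsort()[:400:40]; print(P[i].round(3))
l=(im[...,0]>120)&(im[...,2]<70)&(im[...,1]>90)&(X[...,2]>.06)&(abs(X[...,1]-.053)<.05); print(X[l].mean(0),X[l].max(0))
E
```

```text
t 12.2 pos [0.6723 0.0528 0.0849] open 0.595 grip 0.0 F [-0.4 -0.5  0.7]
190 245 [0.658 0.027 0.115]
188 260 [0.657 0.029 0.13 ]
185 285 [0.663 0.028 0.137]
312 245 [0.664 0.081 0.117]
315 260 [0.665 0.08  0.128]
255 255 [0.679 0.054 0.094]
253 230 [0.665 0.055 0.093]
260 125 [0.619 0.065 0.039]
[[ 0.693  0.05   0.05 ]
 [ 0.664  0.08   0.053]
 [ 0.681  0.092  0.055]
 [ 0.679  0.025  0.115]
 [ 0.683  0.086  0.132]
 [ 0.682  0.021  0.146]
 [ 0.688  0.098  0.153]
 [ 0.679 -0.002  0.156]
 [ 0.661  0.002  0.159]
 [ 0.689  0.083  0.164]]
[0.68276288 0.053148   0.09407129] [0.68712872 0.06148819 0.09733972]
```

```bash
python3 - <<'E'
from h import *
a=best((.6718,.0528,.2),YAW+np.pi/2); line(.6718,.0528,.16,.2); a=best((.55,.2,.2),YAW+np.pi/2); go(.55,.2,.2,a)
def tips(s):
    z0=r.get_obs()["tool_pos"]; 
    for c in ("scene","wrist"):
        im,X=look(c); m=(X[...,2]>.1)&(np.hypot(X[...,0]-z0[0],X[...,1]-z0[1])<.07); P=X[m]; P=P[P[:,2].argsort()][:60:6]
        print(s,c,(P-z0).mean(0).round(4),"min",(P-z0)[:,2].min().round(4), np.ptp(P[:,1]).round(3))
for g in (0,.3,.6,1.): r.move_gripper(g); tips(g)
r.move_gripper(0.); a=best((.55,.17,.1),YAW+np.pi/2); go(.48,.17,.09,a)
print(line(.48,.17,.0,.03,6)); state("touch"); line(.48,.17,.15)
E
```

```text
0 scene [ 0.0091 -0.0023  0.0271] min 0.0166 0.022
0 wrist [-0.0115  0.0021  0.0192] min 0.0177 0.012
0.3 scene [0.0091 0.0017 0.0259] min 0.0175 0.04
0.3 wrist [-0.0059  0.0081  0.0173] min 0.0152 0.028
0.6 scene [ 0.0079 -0.0077  0.0297] min 0.0204 0.071
0.6 wrist [-0.0014 -0.0001  0.0187] min 0.0175 0.052
1.0 scene [ 0.0021 -0.0174  0.0395] min 0.0312 0.11
1.0 wrist [-0.0002 -0.0088  0.028 ] min 0.0264 0.086
False
touch t 20.3 pos [4.8e-01 1.7e-01 1.0e-04] open -0.002 grip 0.0 F [ 0.5  0.2 -0.3]
```

The fingertips stand about 17 mm behind the reported TCP, not 22 mm ahead, so the tool offset differs from the spec. I measure it by touching the bare bench.

```bash
python3 - <<'E'
from h import *
line(.48,.17,.0,.2)
print(line(.48,.17,-.03,.02,5)); state("touch"); line(.48,.17,.06,.2); state()
E
```

```text
True
touch t 23.2 pos [ 0.48    0.17   -0.0151] open -0.003 grip 4.3 F [-1.6  0.3  9.3]
 t 23.7 pos [0.4798 0.17   0.0597] open 0.0 grip 0.0 F [-0.8 -0.4  0.2]
```

```bash
cat >> h.py <<'E'
G=.035  # measured: the grasp point stands 35 mm behind the reported TCP (tips, shut, 16 mm behind); z below = grasp point
def go(x,y,z,a): r.move_pose([x,y,z-G],rot(a)); return a
def line(x,y,z,v=.15,f=None): return r.servo_line([x,y,z-G],velocity=v,until_force=f)
def boxm(X,x0,x1,y0,y1,z0,z1): return (X[...,0]>x0)&(X[...,0]<x1)&(X[...,1]>y0)&(X[...,1]<y1)&(X[...,2]>z0)&(X[...,2]<z1)
E
python3 - <<'E'
from h import *
p=np.array([.6718,.0528])
r.move_gripper(.6)
a=best((*p,.14),YAW+np.pi/2); line(.52,.15,.2,.3); go(*p,.14,a); print(line(*p,.079,.1,10)); state("down")
r.move_gripper(0.,40); state("gripped")
e=p+SY*.0415
print(line(*e,.079,.06,15)); state("slid")
r.move_gripper(.6); line(*e,.16,.2)
a=best((.5,-.0,.40),YAW+np.pi/2); go(.5,.0,.43,a)
im,X=look(); 
l=rect(X[clean(boxm(X,.63,.73,.02,.15,.085,.11))]); print("lock",l,"value",(l[0]-PAN)@SY-.075)
pm=clean(boxm(X,.44,.62,-.17,.16,.042,.064)); print("pan",rect(X[pm]),np.median(X[pm][:,2]))
print("weight",rect(X[clean(boxm(X,.46,.57,-.13,-.03,.07,.1))]));state()
E
```

```text
False
down t 26.3 pos [0.6722 0.0529 0.0445] open 0.602 grip 0.0 F [ 0.8 -0.9  0.4]
gripped t 26.7 pos [0.6722 0.0529 0.0448] open 0.227 grip 40.2 F [-1.3  1.6  5.6]
True
slid t 27.4 pos [0.6769 0.0927 0.0448] open 0.226 grip 40.9 F [-0.8 -2.4  4.7]
lock (array([0.67299103, 0.0970123 ]), 19.394128799438477, 11.549631118774414, np.float64(-0.043062116404090744)) value 0.04462851893373403
pan (array([ 0.53563837, -0.00665865]), 276.33709716796875, 126.44861602783203, np.float64(1.4520863206787782)) 0.05165652873397028
weight (array([ 0.51250879, -0.07628814]), 61.861881256103516, 36.2005729675293, np.float64(1.277674436150889))
 t 29.7 pos [5.003e-01 2.000e-04 3.936e-01] open 0.597 grip 0.0 F [0.1 0.4 0. ]
```

```bash
python3 - <<'E'
from h import *
p=np.array([.5125,-.0763]); A=1.2755-np.pi/2
r.move_gripper(.65)
a=best((*p,.14),A); go(*p,.16,a); print(line(*p,.0715,.1,8)); state("down")
r.move_gripper(0.,60); state("gripped"); line(*p,.20,.2); state("up")
e=np.array([.635,.274]); b=best((*e,.14),.0145); go(*e,.15,b); state()
print(line(*e,.0245,.08,6)); state("place"); 
r.move_gripper(.65); line(*e,.16,.2)
a=best((.4,.25,.4),0); go(.45,.27,.40,best((.45,.27,.4),-.17))
im,X=look(name="w3"); state()
print("weight",rect(X[clean(boxm(X,.57,.70,.2,.35,.022,.05))]))
print("handle",rect(X[clean(boxm(X,.35,.47,.25,.35,.035,.09))]),rect(X[clean(boxm(X,.35,.47,.25,.35,.05,.09))]))
t=boxm(X,.28,.55,.12,.5,.012,.024); n,l,s,c=cv2.connectedComponentsWithStats(t.astype(np.uint8))
for i in range(1,n):
    if s[i,4]>60: print(s[i,4],rect(X[l==i]))
print([(o["score"],o["point"]) for o in viewer.landmark_of("wrist","tray")])
E
```

```text
False
down t 32.4 pos [ 0.5129 -0.0763  0.037 ] open 0.647 grip 0.0 F [ 0.2 -0.6 -0.2]
gripped t 32.7 pos [ 0.5129 -0.0764  0.0369] open 0.413 grip 62.8 F [ 1.3 -0.3  0.6]
up t 33.5 pos [ 0.5117 -0.0761  0.1638] open 0.412 grip 62.2 F [-0.3  0.7 -4.3]
 t 34.9 pos [0.6353 0.2727 0.1152] open 0.405 grip 62.2 F [ 0.5  0.1 -3.8]
True
place t 36.4 pos [ 0.635   0.274  -0.0099] open 0.413 grip 68.6 F [0.  0.5 7. ]
 t 38.8 pos [0.4504 0.2699 0.3634] open 0.652 grip 0.0 F [ 0.1  0.1 -1.4]
weight (array([0.63406201, 0.27388049]), 61.862239837646484, 35.64797592163086, np.float64(-1.5594717492064984))
handle (array([0.41208865, 0.30202347]), 49.25132751464844, 12.221314430236816, np.float64(-0.1912840752979772)) (array([0.41217322, 0.30222812]), 49.25982666015625, 12.011886596679688, np.float64(-0.21512322863776667))
141 (array([0.47885529, 0.45148373]), 35.95759582519531, 8.979674339294434, np.float64(-0.12828686655409793))
1474 (array([0.41163763, 0.30184265]), 252.44961547851562, 112.28419494628906, np.float64(1.3767192613036991))
521 (array([0.51595111, 0.13246651]), 68.11286926269531, 24.553279876708984, np.float64(-0.006769755490981133))
87 (array([0.34479233, 0.14321626]), 49.92230987548828, 18.63035774230957, np.float64(-0.5298868984061391))
[(0.55, [0.4124, 0.2996, -0.0])]
```

View pics/w3.png

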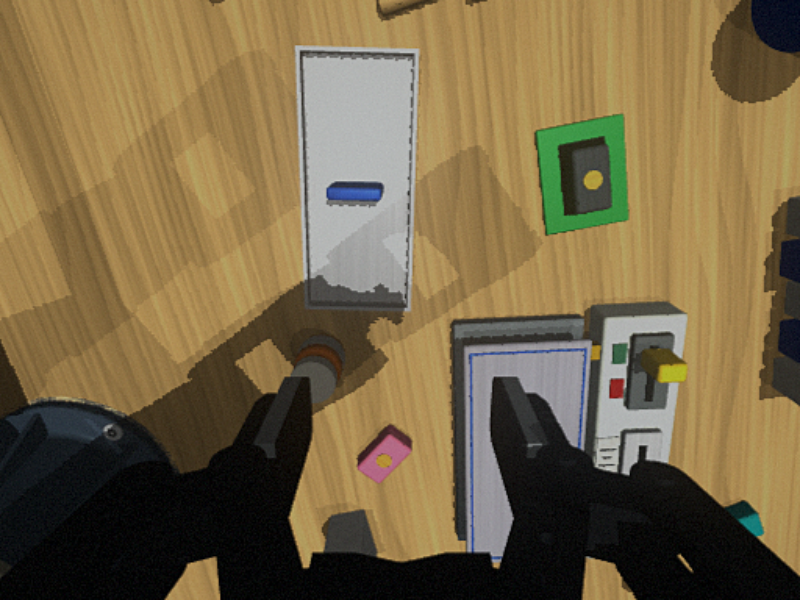

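Weight sits on the pad at (593,180), 1 mm off centre; the tray is at (357,180) and the lock stands beside the green patch at (660,365). Next is the tray.

```bash
python3 - <<'E'
from h import *
p=np.array([.4118,.3019]); A=1.3767
r.move_gripper(.5)
a=best((*p,.14),A); go(*p,.16,a); print(line(*p,.044,.1,8)); state("down")
r.move_gripper(0.,80); state("gripped"); line(*p,.22,.2); state("up")
b=best((*PAN,.25),1.4515); go(*PAN,.22,b); state()
line(*PAN,.115,.12); print(line(*PAN,.1,.04)); state("place"); r.pause(.2)
r.move_gripper(.4); state(); line(*PAN,.22,.2); 
go(.5,.0,.43,best((.5,0,.43),YAW+np.pi/2)); r.pause(.3)
im,X=look(name="w4"); state()
t=clean(boxm(X,.44,.62,-.17,.16,.067,.085)); P=X[t]; R=rect(P); print("tray",R,"off",(R[0]-PAN).round(4),"ang",R[3]-1.4515,np.median(P[:,2]))
h=clean(boxm(X,.48,.6,-.06,.05,.095,.14)); print(rect(X[h]))
for s in (-1,1):
  for q in (-1,1):
    m=((P[:,:2]-PAN)@SX*s>.03)&((P[:,:2]-PAN)@SY*q>.07); print(s,q,m.sum(),np.median(P[m,2]) if m.any() else None)
E
```

```text
False
down t 41.7 pos [0.4121 0.3021 0.0095] open 0.502 grip 0.0 F [-0.5  0.5  0.3]
gripped t 42.1 pos [0.4121 0.3021 0.0095] open 0.131 grip 78.6 F [-0.8 -0.5  6.4]
up t 43.1 pos [0.4112 0.3015 0.1839] open 0.128 grip 77.8 F [-0.   0.5 -1.5]
 t 44.4 pos [ 0.5362 -0.0062  0.1848] open 0.132 grip 77.8 F [-0.1  0.3 -2. ]
False
place t 45.9 pos [ 0.5364 -0.0071  0.065 ] open 0.127 grip 78.2 F [-0.7 -0.5  0.4]
 t 46.5 pos [ 0.5365 -0.0071  0.0651] open 0.399 grip 0.0 F [-0.2 -0.  -0.1]
 t 48.4 pos [ 0.5001 -0.      0.3943] open 0.402 grip 0.0 F [-1.1  1.3  0.2]
tray (array([ 0.50988962, -0.03363973]), 194.72525024414062, 67.97331237792969, np.float64(1.4605702198053887)) off [-0.0265 -0.0265] ang 0.00907021980538869 0.07254212888359457
(array([ 0.53492596, -0.0074916 ]), 49.38877868652344, 9.926817893981934, np.float64(-0.12019312052718334))
-1 -1 172 0.07257741261643672
-1 1 0 None
1 -1 0 None
1 1 0 None
```

View pics/w4.png

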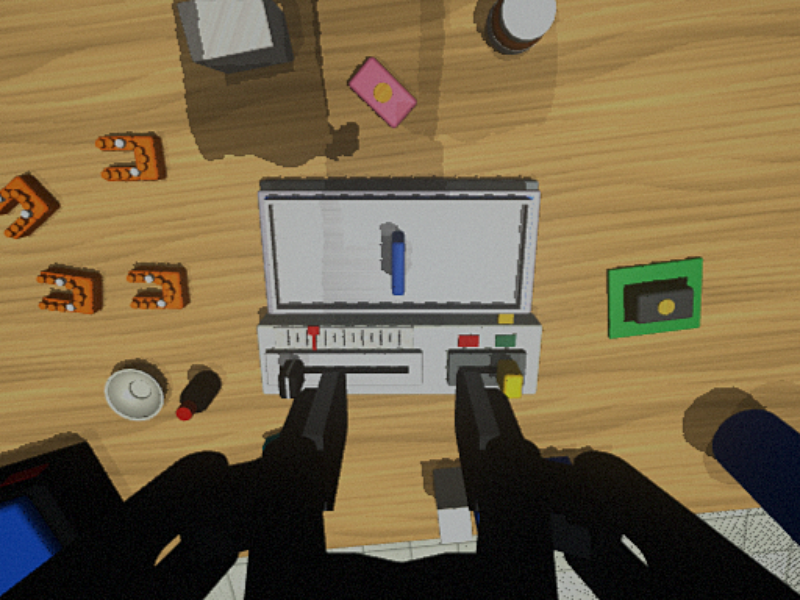

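Tray is seated centred and square on the pan outline (400,250), and the needle is at (313,330). Next is the models, one at a time, each remeasured before the grasp.

```bash
cat >> h.py <<'E'
def models(name=None):
    go(.47,-.20,.40,best((.47,-.2,.4),YAW+np.pi/2)); im,X=look(name=name); H,S,V=cv2.split(cv2.cvtColor(im,cv2.COLOR_RGB2HSV))
    m=boxm(X,.32,.64,-.5,-.17,.008,.045).astype(np.uint8); m=cv2.morphologyEx(m,cv2.MORPH_OPEN,np.ones((2,2)))
    n,l,s,_=cv2.connectedComponentsWithStats(m); out=[]
    for i in range(1,n):
        k=l==i
        if s[i,4]>80 and ((H[k]<16)&(S[k]>120)).mean()>.4: out.append((*rect(X[k]),X[k][:,2].max().round(3)))
    return out
def pick_place(M,slot,n):
    p,A=M[0],M[3]-np.pi/2
    r.move_gripper(.68); a=best((*p,.14),A); go(*p,.14,a); hit=line(*p,.0195,.12,8)
    r.move_gripper(0.,50); state("gripped"); line(*p,.20,.25); state("up")
    if r.get_obs()["opening"]<.4: return False
    e=PAN+SY*slot; pan=.060-.000019*(250+110*n)
    b=best((*e,.2),YAW); go(*e,.18,b); o=r.get_obs(); state("over")
    if o["opening"]<.4 or o["grip_force"]<10: return False
    line(*e,pan+.04,.15); line(*e,pan+.0215,.04); r.pause(.1); r.move_gripper(.6); state("released"); line(*e,.17,.2); return True
E
python3 - <<'E'
from h import *
ms=models("w5")
for m in ms: print(m)
ms=[m for m in ms if abs(m[1]-56)<4 and abs(m[2]-44)<4]
m=max(ms,key=lambda m:m[0][1]); print("take",m[0])
print(pick_place(m,-.0347,0))
for m in models(): print(m)
E
```

```text
(array([ 0.41492563, -0.26794739]), 56.8624267578125, 46.25160217285156, np.float64(1.455071724260757), np.float64(nan))
(array([ 0.45124976, -0.40164505]), 68.77812957763672, 43.016456604003906, np.float64(-1.044351963571848), np.float64(nan))
(array([ 0.55655139, -0.27749237]), 57.429744720458984, 53.480003356933594, np.float64(-0.19928181436759385), np.float64(nan))
(array([ 0.54899536, -0.37841595]), 59.30746078491211, 57.27668762207031, np.float64(1.2947867108932476), np.float64(nan))
take [ 0.41492563 -0.26794739]
gripped t 52.4 pos [ 0.4153 -0.2682 -0.0147] open 0.505 grip 51.5 F [-0.6  0.9  6.9]
up t 53.2 pos [ 0.4143 -0.2675  0.1639] open 0.507 grip 50.9 F [ 0.6 -0.5 -2.3]
over t 54.2 pos [ 0.5319 -0.0424  0.1446] open 0.506 grip 50.9 F [ 0.2 -0.2 -1. ]
released t 55.9 pos [ 0.5324 -0.0416  0.0419] open 0.602 grip 0.0 F [ 0.3 -0.7  0.9]
True
(array([ 0.54169531, -0.38105426]), 67.71955871582031, 44.11691665649414, np.float64(1.307018476621927), np.float64(nan))
(array([ 0.54985999, -0.2811048 ]), 61.01329803466797, 44.34886169433594, np.float64(1.431884379597764), np.float64(nan))
(array([ 0.44249164, -0.40482135]), 60.93187713623047, 55.967708587646484, np.float64(-0.9804273089783493), np.float64(nan))
```

View pics/w5.png

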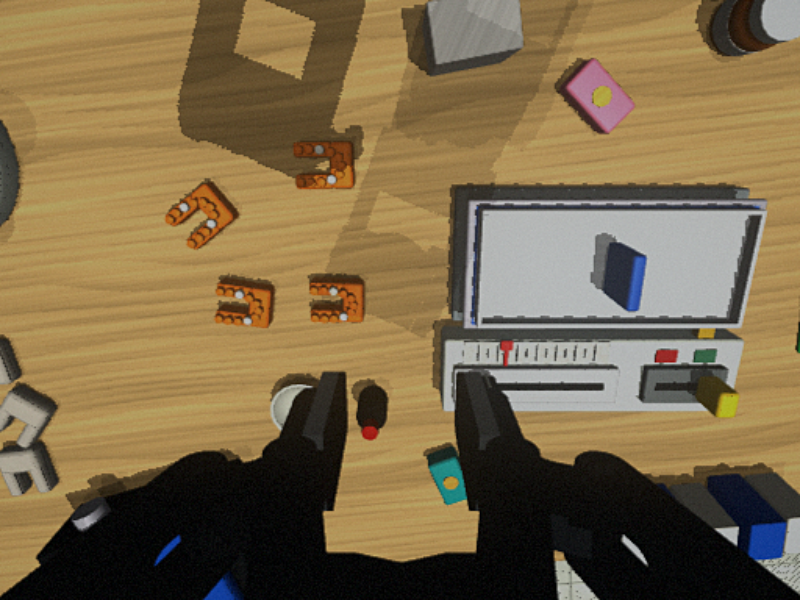

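Picture: orange models at (325,165), (200,215), (243,302) and (337,299). I make the rectangle fit robust to stray edge pixels and carry on.

```bash
cat >> h.py <<'E'
def rfit(P):
    "robust rectangle: percentile extents, angle of least area"
    b=None
    for a in np.radians(np.arange(-90,90,1.)):
        u=np.array([np.cos(a),np.sin(a)]); v=np.array([-u[1],u[0]])
        lu,hu=np.percentile(P[:,:2]@u,[1.5,98.5]); lv,hv=np.percentile(P[:,:2]@v,[1.5,98.5])
        if hu-lu>=hv-lv and (b is None or (hu-lu)*(hv-lv)<b[0]): b=((hu-lu)*(hv-lv),(lu+hu)/2*u+(lv+hv)/2*v,(hu-lu)*1e3,(hv-lv)*1e3,a)
    return b[1:]
def models(name=None,at=(.47,-.20)):
    go(*at,.40,best((*at,.4),YAW+np.pi/2)); im,X=look(name=name); H,S,V=cv2.split(cv2.cvtColor(im,cv2.COLOR_RGB2HSV))
    raw=boxm(X,.32,.64,-.5,-.17,.009,.042); m=cv2.morphologyEx(raw.astype(np.uint8),cv2.MORPH_CLOSE,np.ones((3,3)))
    n,l,s,_=cv2.connectedComponentsWithStats(m); out=[]
    for i in range(1,n):
        k=(l==i)&raw
        if k.sum()>80 and ((H[k]<16)&(S[k]>120)).mean()>.4: out.append((*rfit(X[k]),k.sum()))
    return out
E
python3 - <<'E'
from h import *
ms=models(at=(.5,-.27))
for m in ms: print(m)
ok=[m for m in ms if abs(m[1]-56)<4 and abs(m[2]-44)<4]
if ok:
    m=max(ok,key=lambda m:m[0][1]); print("take",m[0]); print(pick_place(m,.0347,1))
    for m in models("w6",at=(.5,-.27)): print(m)
E
```

```text
(array([ 0.54434919, -0.37476752]), np.float64(52.75579715233114), np.float64(42.72669111108296), np.float64(1.3264502315156905), np.int64(926))
(array([ 0.55231943, -0.27803032]), np.float64(53.72714247359911), np.float64(43.021126437692956), np.float64(1.3962634015954636), np.int64(888))
(array([ 0.44801771, -0.39761832]), np.float64(53.48586668292099), np.float64(41.74686211243633), np.float64(-1.0471975511965976), np.int64(867))
take [ 0.55231943 -0.27803032]
gripped t 61.2 pos [ 0.553  -0.2784 -0.0144] open 0.505 grip 51.1 F [ 1.2 -0.8  5.8]
up t 62.0 pos [ 0.5516 -0.2776  0.1635] open 0.507 grip 50.5 F [-0.5  0.5 -1.1]
over t 63.2 pos [0.5409 0.0265 0.1449] open 0.505 grip 50.5 F [ 0.6  0.1 -1.4]
released t 64.9 pos [0.5406 0.0274 0.0398] open 0.6 grip 0.0 F [ 0.1 -0.5 -0.1]
True
(array([ 0.54428276, -0.37487533]), np.float64(53.10121759121264), np.float64(42.61096954564292), np.float64(1.3264502315156905), np.int64(919))
(array([ 0.44823551, -0.39754375]), np.float64(53.52082060390329), np.float64(41.69815814694755), np.float64(-1.0122909661567112), np.int64(870))
```

View pics/w6.png

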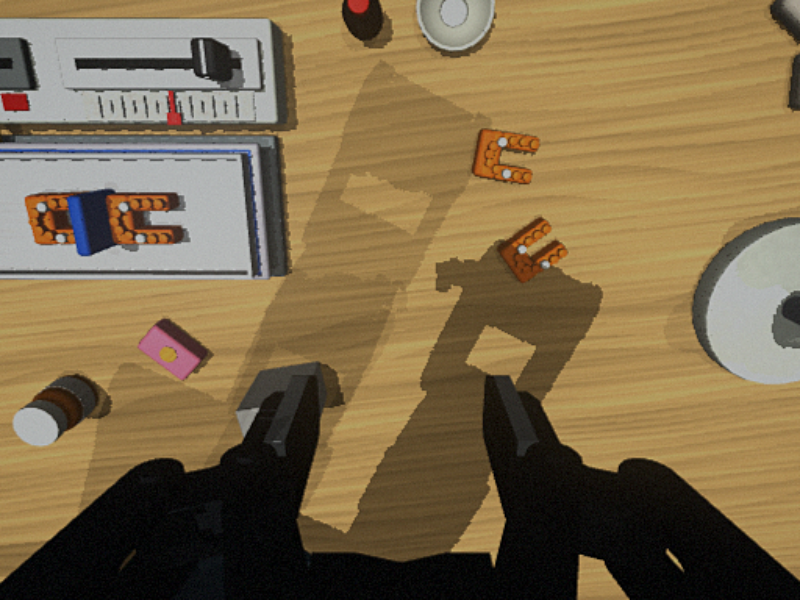

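Two models are in the tray, at (50,220) and (145,220), either side of the blue handle. The last two are at (505,157) and (533,248). I check the slot fit before placing the next.

```bash
cat >> h.py <<'E'
def intray(name=None,at=(.5,-.06)):
    go(*at,.43,best((*at,.43),YAW+np.pi/2)); im,X=look(name=name); H,S,V=cv2.split(cv2.cvtColor(im,cv2.COLOR_RGB2HSV))
    raw=boxm(X,.46,.61,-.15,.14,.062,.1)&(H<16)&(S>120)
    P=X[raw]; q=np.c_[(P[:,:2]-PAN)@SX,(P[:,:2]-PAN)@SY]
    for lo,hi in ((-.13,-.064),(-.064,0),(0,.064),(.064,.13)):
        k=q[(q[:,1]>lo)&(q[:,1]<hi)]
        if len(k)>40: print("slot",lo,len(k),"x",np.percentile(k[:,0],[2,98]).round(4),"y",np.percentile(k[:,1],[2,98]).round(4))
    return im,X
E
python3 - <<'E'
from h import *
ms=models(at=(.5,-.27))
for m in ms: print(m)
ok=[m for m in ms if abs(m[1]-55)<4 and abs(m[2]-43)<4]
m=max(ok,key=lambda m:m[0][0]); intray()
print(pick_place(m,-.0928,2)); intray()
E
```

```text
(array([ 0.54434443, -0.37484478]), np.float64(52.82590699902051), np.float64(42.45568376416075), np.float64(1.2915436464758039), np.int64(909))
(array([ 0.44816196, -0.3977336 ]), np.float64(53.52582261334615), np.float64(41.61708603420977), np.float64(-1.0297442586766545), np.int64(861))
slot -0.064 782 x [-0.0218  0.0208] y [-0.061  -0.0094]
slot 0 632 x [-0.0216  0.0209] y [0.0103 0.0614]
gripped t 71.5 pos [ 0.5449 -0.3753 -0.0144] open 0.502 grip 52.1 F [-0.   0.9  6. ]
up t 72.4 pos [ 0.5436 -0.3743  0.1633] open 0.507 grip 51.4 F [-1.  -1.1 -1.2]
over t 73.5 pos [ 0.5258 -0.1002  0.145 ] open 0.503 grip 51.3 F [ 0.4  0.9 -1.3]
released t 75.2 pos [ 0.5255 -0.0992  0.0377] open 0.603 grip 0.0 F [-0.1  0.3 -0. ]
True
slot -0.13 740 x [-0.0229  0.0194] y [-0.1194 -0.067 ]
slot -0.064 701 x [-0.0228  0.0196] y [-0.0611 -0.0088]
slot 0 538 x [-0.0228  0.0193] y [0.0098 0.0612]
```

```bash
python3 - <<'E'
from h import *
ms=models(at=(.5,-.27))
for m in ms: print(m)
ok=[m for m in ms if abs(m[1]-55)<4 and abs(m[2]-43)<4]
print(pick_place(ok[0],.0932,3)); print(len(models(at=(.5,-.27)))); r.pause(.3)
im,X=intray(name="w7",at=(.5,-.03)); state()
H,S,V=cv2.split(cv2.cvtColor(im,cv2.COLOR_RGB2HSV))
red=((H<6)|(H>174))&(S>150)&(V>90)&boxm(X,.58,.68,-.17,.05,.03,.07); P=X[clean(red)]
q=np.c_[(P[:,:2]-PAN)@SX,(P[:,:2]-PAN)@SY]; print("needle",red.sum(),q.min(0),q.max(0),np.median(q,0))
mk=X[clean(boxm(X,.62,.7,-.17,-.08,.085,.11))]; R=rect(mk); d=R[0]-PAN; print("marker",R,d@SX,d@SY)
print(viewer.landmark_of("wrist","needle"))
E
```

```text
(array([ 0.44619511, -0.39644169]), np.float64(52.86851398855275), np.float64(42.85749894794677), np.float64(-1.0297442586766545), np.int64(921))
gripped t 80.9 pos [ 0.4466 -0.3969 -0.0145] open 0.505 grip 51.8 F [-0.5  0.9  6.6]
up t 81.8 pos [ 0.4456 -0.3958  0.1635] open 0.503 grip 51.0 F [ 0.3  0.8 -2.2]
over t 83.6 pos [0.5476 0.0848 0.1448] open 0.507 grip 50.8 F [ 0.7  0.  -1.4]
released t 85.3 pos [0.5476 0.0854 0.0355] open 0.6 grip 0.0 F [-0.1  0.7  0.4]
True
0
slot -0.13 830 x [-0.0216  0.0211] y [-0.1192 -0.0674]
slot -0.064 815 x [-0.0215  0.0211] y [-0.0616 -0.0096]
slot 0 694 x [-0.0201  0.0213] y [0.0082 0.063 ]
slot 0.064 892 x [-0.0198  0.0222] y [0.0647 0.118 ]
 t 88.9 pos [ 0.5002 -0.0311  0.3947] open 0.601 grip 0.0 F [ 0.6 -0.3  1.1]
needle 126 [ 0.07987102 -0.04445542] [ 0.10129881 -0.03567334] [ 0.08662527 -0.04000548]
marker (array([ 0.64984619, -0.13446257]), 28.18170928955078, 20.223363876342773, np.float64(-0.14698971425750607)) 0.12779776066829654 -0.11295572140562177
[{'point': [0.6391, -0.0548, 0.0467], 'score': 0.44}]
```

View pics/w7.png

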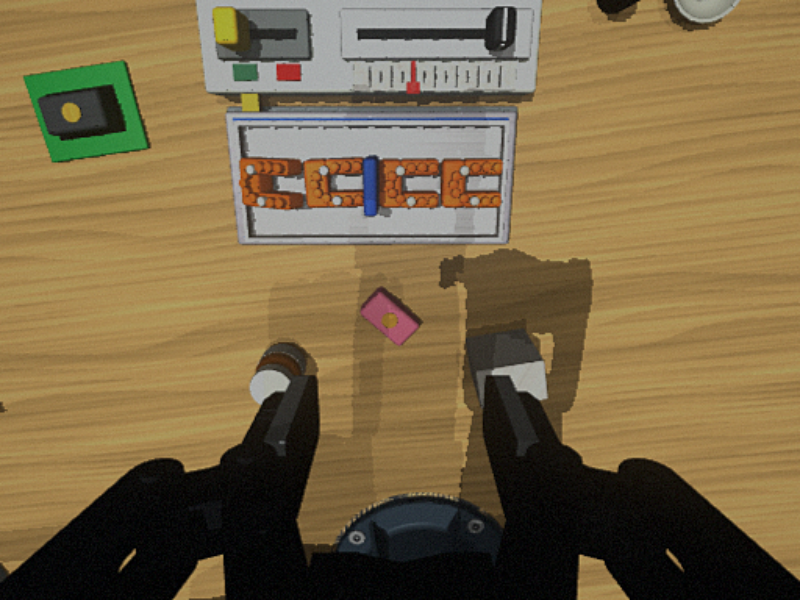

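All four models lie in the tray. The needle (413,80) is at scale y -40 mm, which fits the 690 g expected, and the marker (500,28) is at -113 mm. I slide the marker by 73 mm.

```bash
cat > chk.py <<'E'
from h import *
def chk(name=None):
    a=(.5,-.03); go(*a,.43,best((*a,.43),YAW+np.pi/2)); r.pause(.2); im,X=look(name=name)
    H,S,V=cv2.split(cv2.cvtColor(im,cv2.COLOR_RGB2HSV))
    red=((H<6)|(H>174))&(S>150)&(V>90)&boxm(X,.58,.68,-.17,.02,.03,.07); P=X[clean(red)]; n=np.median((P[:,:2]-PAN)@SY)
    R=rect(X[clean(boxm(X,.62,.71,-.17,.02,.085,.11))]); m=(R[0]-PAN)@SY
    print("needle",n,"marker",m,"diff",m-n,R)
    return n,m
E
python3 - <<'E'
from chk import *
n,m=-.040,-.113
p=PAN+SX*.128+SY*m; e=PAN+SX*.128+SY*n
r.move_gripper(.6); a=best((*p,.14),YAW+np.pi/2); go(*p,.15,a); print(line(*p,.079,.1,10)); state("down")
r.move_gripper(0.,40); state("gripped"); print(line(*e,.079,.06)); state("slid"); r.pause(.2)
r.move_gripper(.6); line(*e,.17,.2); chk("w8")
intray(at=(.5,-.03)); state()
E
```

```text
False
down t 91.3 pos [ 0.6505 -0.1346  0.0447] open 0.602 grip 0.0 F [0.9 0.2 1.8]
gripped t 91.6 pos [ 0.6504 -0.1346  0.0447] open 0.227 grip 40.2 F [-1.1  0.4  5.3]
False
slid t 93.0 pos [ 0.659  -0.0619  0.0447] open 0.227 grip 40.5 F [-2.   1.7  6.5]
needle -0.04048275950446909 marker -0.041039944643985096 diff -0.0005571851395160046 (array([ 0.65887549, -0.0631143 ]), 27.970909118652344, 19.310983657836914, np.float64(-0.11379234600523258))
slot -0.13 833 x [-0.0219  0.021 ] y [-0.1193 -0.0671]
slot -0.064 818 x [-0.0217  0.021 ] y [-0.0615 -0.01  ]
slot 0 716 x [-0.0203  0.0211] y [0.0077 0.063 ]
slot 0.064 882 x [-0.02    0.0221] y [0.0649 0.1182]
 t 96.0 pos [ 0.5    -0.03    0.3949] open 0.598 grip 0.0 F [ 0.5 -0.1  0.3]
```

View pics/w8.png

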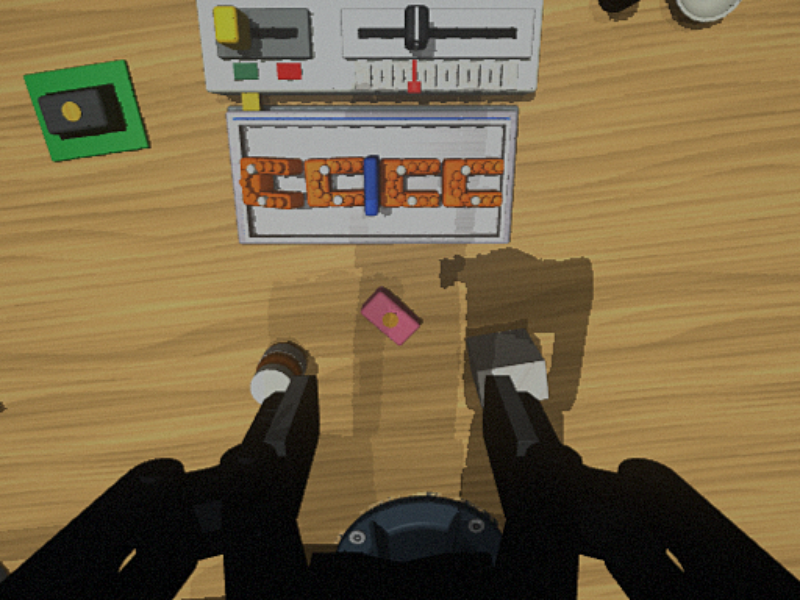

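The marker's white line (416,28) stands opposite the red needle (414,78), within 1 mm. The tray, the four models, the weight and the lock are all in place.

```bash
python3 -c "
from bench import r
print(r.job_done())"
```

```text
the job is handed in; nothing more can be done
None
```

I handed the job in at about 96 s of robot time: the lock is open, the check weight is on its pad, all four orange models are in the centred tray, and the marker is within about 1 mm of the needle; the hand-in call gave no verdict.

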